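Build up a two-tier cake display stand

ROBOT

A 6-joint arm with a two-finger parallel gripper is mounted at the origin on a cart in front of the work surface, level with it; the furniture and walls round the work are solid. World frame = base frame: x ahead of the robot, y to its left, z up, the work surface at z = 0. Lengths are in m, angles in degrees, forces in N, time in s.
With the tool pointing down it reaches from about 0.375 to 0.9 m from the base axis. Payload 3.1 kg.
Tool frame: the origin (TCP) lies on the centre line of the jaws, within the pads' length; the fingertips stand 19 mm ahead of it and the grasp point (between the pads) is the TCP (tips_ahead is the distance from the TCP to the fingertips, in m); z points along the fingers, y is the line along which they close (so a half turn about z gives the same grasp; the last joint's range is limited). The gripper opens to 87 mm and grips with 3 to 60 N. Pads are 19 mm wide; open, the fingers measure 117 mm over their backs; the gripper's body (75 mm by 190 mm) begins 51 mm behind the grasp point.
Start: joints at [-87.347, 30.224, 82.088, -0, 67.689, -10.227], TCP at [0.139, -0.609, 0.219] pointing down, gripper open.
Joint ranges: [-176.69, 176.69], [-43.24, 126.21], [12.49, 139.97], [-82, 262], [0, 151.66], [-163.58, 163.58]. Speed limits (degrees/s): [159.86, 159.86, 180, 180, 180, 180].

INTERFACE

Orientations are given as a 3x3 rotation matrix whose columns are the frame's x, y, z axes.
In Python, from rig import read_state, capture, hand_in, trace, landmark_of, tips_ahead gives the robot as it stands.
- The arm moves only by the shell command python3 -m jog 'ROWS'. ROWS is JSON, a list of rows, each an object of numbers: "tx", "ty", "tz": the shift along the tool's x, y, z in cm; "roll": the turn about the tool's z in rad; "jaw": the opening, from 0 (shut) to 1 (fully open). A call has 1 to 8 rows; each row shifts and turns the commanded pose from where the row before left it, along the tool's axes as they then stand; what a row does not reach is not made up. A row lasts 1/10 s, in which the tool goes at most 50 mm and 8.59 degrees, less where a joint would pass 70% of its speed; a pose out of reach is approached as far as the arm can. A call with a gripper value outside its range is refused whole. The fingers move at their own pace and stop on an object; the grip force is fixed at half the most. Time passes only in rows, so rows that do not move let the fingers close. It gives the time, the measured TCP pose, the force, the opening and the grip force at its end, in the units of the state.
- read_state(): the state, without advancing time (a new reading comes with each control period).
- capture(name): name is "scene" or "top" or "wrist"; returns a dict with "img" (400x640x3 uint8, red, green, blue), "vertical_fov" (degrees; the focal length in pixels is half the picture's height over the tangent of half this angle, whatever the lens; pixels are square), "cx", "cy" (the principal point, pixels), "cam_to_world" (4x4, takes a point from camera to world coordinates); the wrist camera has in their place "tool_from_camera" (4x4, takes a point from camera to tool coordinates, whose origin is the TCP and whose axes are the flange's). Camera axes: x right, y up, looking along -z (the intrinsics and any distortion apply to the point x, -y, -z); pixel columns grow to the right and rows downward; lengths in m; the calibration is good to about 2 mm. A picture is of the moment at which its call begins: read the wrist's pose just before it. There is no depth.
- hand_in(): hands the job in; it is judged then, once.
Trained networks look in the newest picture that a camera, given by its name, has taken for a name from the list of things; names that differ only in an ending like _2 or _b are one class to them, and where a whole thing is asked for, a point or a joint stands for the part that bears it (a point fixed in the world has none). Each returns a list of dicts, best first, with "p" (0 to 1); they miss things now and then, are a little off and sometimes report something else, mostly with a low value. They report only what shows in the picture. A call takes as long as a camera call. They do not tell look-alikes from the thing itself.
- trace(camera, thing): "pixels" (400x640 bool, what is visible of it) and "bbox" ([left, top, width, height] in pixels, round what is visible of it).
- landmark_of(camera, thing): "point" ([row, column] in pixels: a listed point, or the origin of a listed thing).
The state is a dict: "time_s": time; "joint_positions": joint angles; "qvel": joint speeds; "tau": joint torques, N m; "position": TCP position; "tcp_rot": TCP orientation; "force": force on the tool from outside, world axes, zero at the start; "moment": the same for the moment, N m; "opening": opening from 0.0 (shut) to 1.0 (fully open); "grasp_force": force on a finger pad.
Only numpy, scipy, OpenCV 4.12 (cv2) and the standard library are available. Lean on these libraries where they do the work, as an engineer would, in place of code of your own. Each camera call takes 0.05 s, during which the arm holds its last target. There are 200 camera calls.

TASK

Pull the top right drawer of the small grey drawer unit wide open by its bar handle and take out the brass spacer sleeve. Slide the sleeve over the steel shaft of the cream display stand all the way down, then slide the pink upper tier over the top of the shaft, hub upwards, until it sits flat on the sleeve: lower both gently, do not drop them. Leave the stand assembled, the drawer pushed fully shut, and the bottles and the sprinkle jar undisturbed.

Things in the scene. Friction and masses are not known exactly. Their poses are not given: they have to be found in the camera images.
- unit: grey drawer unit, 183 x 233 x 165 mm high, fixed to the worktop; origin at the centre of its underside, front faces its -x. Four drawers with bar handles, only the top right one (the -y side) moves
- unit_drawer2 (a joint): top right drawer: how far it is pulled out along the unit's -x, m; 0 shut, 0.10 fully out; it starts shut or up to 15 mm open. Its front is 106 wide, 73 high and about 13 mm thick; the compartment inside is about 103 wide, with its floor at z = 88 and wall tops at z = 149 mm over the worktop
- drawer_handle (a point): middle of the round steel bar handle of that drawer: the bar runs along the unit's y, 70 mm long, about 35 mm in front of the drawer face with about 28 mm of free space behind it, at z = 148 mm; point axes as the unit's; moves with the drawer
- sleeve: brass spacer sleeve, a tube 38 mm outside, 24 mm bore, 66 mm high, about 0.1 kg; stands upright on the floor of the top right drawer (top at z = 154 mm), near the drawer's front; origin at the centre of its lower end, z along its axis
- stand: cream round lower tier of the display stand, 174 mm across, fixed; origin at the centre of its underside. Its plate is 12 mm thick (rim 16 mm); from its centre rises a steel shaft 20 mm in diameter
- shaft_top (a point): centre of the shaft's tip, 102 mm above the worktop; the last 8 mm taper from 20 to 10 mm diameter
- tier: pink round upper tier, a plate 150 mm across and 8 mm thick (rim 14 mm) with a hub 40 mm in diameter rising at its centre to 48 mm above its underside; a 24 mm bore runs right through; about 0.22 kg; lies on the worktop hub upwards; origin at the centre of its underside, z up the hub
- bottle_green: bystander: green squeeze bottle, 55 mm diameter, 186 mm high, loose; origin at the centre of its base
- bottle_orange: bystander: orange squeeze bottle, 55 mm diameter, 200 mm high, loose; origin at the centre of its base
- jar: bystander: white and purple sprinkle jar, 72 mm diameter, 109 mm high, loose; origin at the centre of its base
Things that resemble listed ones, but are neither listed nor needed, are in the scene too. What is shaped like the tier but orange is not meant.

How it is judged:
By the outcome, as a careful person would: the job done as asked, in the order asked, and still so for the second after the job is handed in, with the robot touching nothing.
It also fails if it takes over 69 s, if anything falls off the work surface, if the arm or the gripper's body presses on something with over 40 N, if the wrist force passes 120 N, or if a joint passes its speed limit or range.

## Working session

There is one attempt and no reset: what is moved stays moved. The work goes in short steps, Python scripts to look and compute and a shell command to move; the robot and the scene stay as the last step left them, time stands still between calls to the robot, and variables do not carry over. Pictures are saved under pics/ and viewed, at most 10 in all, crops included, and the job is handed in when it is done.

```bash
mkdir -p pics; ls
cat > h.py <<'E'
import numpy as np, cv2
from rig import *
def cam(n):
    s=read_state(); c=capture(n)
    if n=="wrist":
        T=np.eye(4);T[:3,:3]=s["tcp_rot"];T[:3,3]=s["position"]; c["M"]=T@np.array(c["tool_from_camera"])
    else: c["M"]=np.array(c["cam_to_world"])
    c["f"]=200/np.tan(np.radians(c["vertical_fov"])/2); return c
def save(c,name): cv2.imwrite("pics/"+name,np.array(c["img"])[:,:,::-1])
def at_z(c,rc,z):
    d=np.array([(rc[1]-c["cx"])/c["f"],-(rc[0]-c["cy"])/c["f"],-1]); d=c["M"][:3,:3]@d; o=c["M"][:3,3]
    return o+d*(z-o[2])/d[2]
def proj(c,p):
    q=np.linalg.inv(c["M"])@np.r_[p,1]; return np.array([c["cy"]-c["f"]*q[1]/-q[2], c["cx"]+c["f"]*q[0]/-q[2]])
E
python3 - <<'E'
from h import *
Z=dict(unit=0,drawer_handle=.148,sleeve=.088,stand=0,shaft_top=.102,tier=0,bottle_green=0,bottle_orange=0,jar=0)
for n in ["scene","top"]:
    c=cam(n); save(c,n+"0.png"); print(n,c["M"][:3,3].round(3),{k:v for k,v in c.items() if k not in("img","M","cam_to_world")})
    for t,z in Z.items():
        for r in landmark_of(n,t)[:3]: print(t,round(r["p"],2),np.round(r["point"],1),at_z(c,r["point"],z).round(4))
print(read_state())
E
```

```text
pics
scene [-0.067  0.537  0.894] {'vertical_fov': 44.051578776295855, 'cx': 316.4218876983847, 'cy': 200.56896189353748, 'f': np.float64(494.3765831763873)}
unit 0.75 [257.3 200.5] [0.6518 0.2212 0.    ]
drawer_handle 0.62 [235.9 249.7] [0.5127 0.169  0.148 ]
sleeve 0.53 [236.9 229.2] [0.5873 0.1741 0.088 ]
stand 0.88 [177.3 379.5] [ 0.5591 -0.3     0.    ]
stand 0.45 [148.3 382. ] [ 0.6409 -0.4032  0.    ]
shaft_top 0.68 [149.3 383.9] [ 0.554  -0.2964  0.102 ]
tier 0.75 [218.  328.8] [ 0.5413 -0.0879  0.    ]
tier 0.63 [291.2 358.2] [0.3365 0.0208 0.    ]
bottle_green 0.82 [193.5 286. ] [ 0.6832 -0.0674 -0.    ]
bottle_green 0.46 [159.  329.4] [ 0.7096 -0.2538  0.    ]
bottle_orange 0.88 [159.8 330.6] [ 0.7047 -0.2538  0.    ]
bottle_orange 0.67 [216.5 328.4] [ 0.5458 -0.0909 -0.    ]
top [ 0.363 -0.102  0.989] {'vertical_fov': 54.36266056261448, 'cx': 319.7858336133241, 'cy': 206.58872813777893, 'f': np.float64(389.47001751104716)}
drawer_handle 0.79 [208.5 222.1] [0.5164 0.1617 0.148 ]
drawer_handle 0.41 [202.8 419.3] [ 0.5229 -0.2727  0.148 ]
stand 0.94 [203.3 418.6] [ 0.5498 -0
[... 597 characters left out ...]
9083882e-04,
        6.76910062e+01, -1.02268127e+01]), 'qvel': array([-0.04554026,  0.04569889, -0.029922  , -0.04719237,  0.03152644,
       -0.0135726 ]), 'tau': array([-5.92283232e-04, -4.40020180e+01, -1.76990658e+01,  6.34519220e-02,
        5.03893127e-02, -5.82914666e-06]), 'position': array([ 0.13934897, -0.60922911,  0.21893872]), 'tcp_rot': array([[ 9.74839196e-01,  2.22909268e-01, -5.24784173e-06],
       [ 2.22909268e-01, -9.74839194e-01,  5.77571809e-05],
       [ 7.75880910e-06, -5.74737564e-05, -9.99999998e-01]]), 'force': array([ 0.13407187,  0.896962  , -0.61355718]), 'moment': array([-0.03050189, -0.00330577, -0.02318604]), 'grasp_force': 0.0, 'opening': 1.002056194133244}
```

View pics/scene0.png

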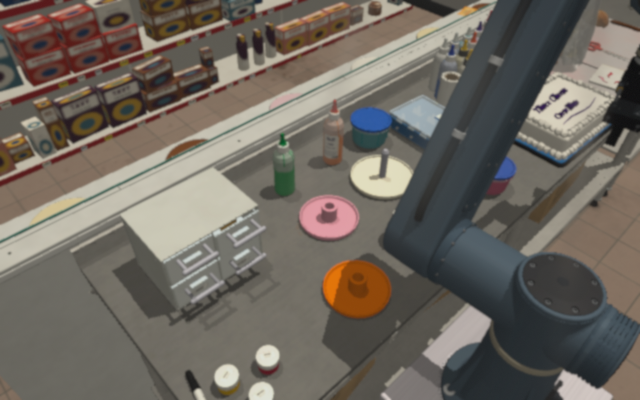

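View pics/top0.png

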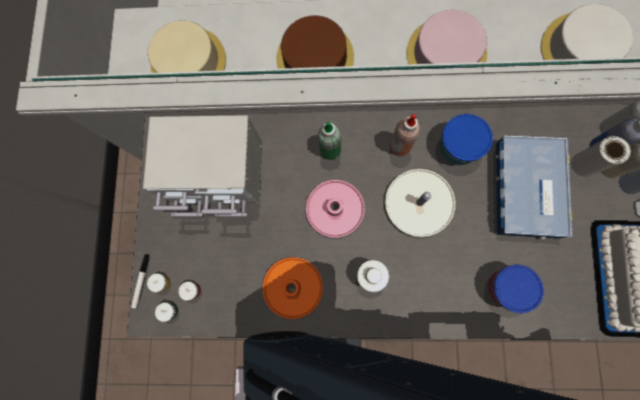

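The pictures show the pink tier at top (208,333), the stand at (203,419), the drawer unit at the left with its right-hand handle at (208,222), and the jar at (275,373).
What could be mistaken for each thing, in top-camera pixels (row, column):
- **Tier:** pink (208,333) or orange (289,292). I choose pink.
- **Handle:** right bars (208,222) or left bars (208,180), upper or lower. I choose the upper right.
- **Stand:** cream (203,419), or the plates under the cakes at the top of the picture. I choose the cream one.

I'll roll the tool and hover over the handle so I can check it close up.

```bash
python3 -m jog '[{"roll":-0.149,"tz":-1},{"roll":-0.149,"tz":-1},{"roll":-0.149,"tz":-1},{"roll":-0.149,"tz":-1},{"roll":-0.149,"tz":-1},{"roll":-0.149,"tz":-1},{"roll":-0.149,"tz":-1},{"roll":-0.149,"tz":-1}]'
python3 -m jog '[{"roll":-0.149},{"ty":4},{"ty":4},{"ty":4},{"ty":4},{"ty":4},{"ty":4},{"ty":4}]'
python3 -m jog '[{"ty":2,"tx":4},{"tx":4.5},{"tx":4.5},{"tx":4.5},{"tx":4.5},{"tx":4.5},{"tx":4.5},{"tx":4.5}]'
python3 -m jog '[{"tx":4.5},{"tx":4.5},{"tx":4.5},{"tx":4.5},{"tx":4.5},{"tx":4.5},{"tx":4.5},{"tx":3.5}]'
```

```text
$[0]: bad value
$[0]: bad value
$[0]: bad value
$[0]: bad value
```

```bash
python3 -m jog '[{"tx":0,"ty":0,"tz":-1,"roll":-0.149,"jaw":1}]'; python3 -m jog '[{"tz":-1,"roll":-0.149,"jaw":1}]'
```

```text
time_s: 1.1
position: [0.1393, -0.6082, 0.2277]
tcp_rot: [[0.93, 0.368, -0.0], [0.368, -0.93, 0.003], [0.001, -0.003, -1.0]]
force: [0.7, 0.3, 0.7]
opening: 1.004
grasp_force: 0.0$[0]: bad value
```

```bash
python3 -m jog '[{"tx":0,"ty":0,"tz":-1,"roll":-0.149,"jaw":1},{"tx":0,"ty":0,"tz":-1,"roll":-0.149,"jaw":1},{"tx":0,"ty":0,"tz":-1,"roll":-0.149,"jaw":1},{"tx":0,"ty":0,"tz":-1,"roll":-0.149,"jaw":1},{"tx":0,"ty":0,"tz":-1,"roll":-0.149,"jaw":1},{"tx":0,"ty":0,"tz":-1,"roll":-0.149,"jaw":1},{"tx":0,"ty":0,"tz":-1,"roll":-0.149,"jaw":1},{"tx":0,"ty":0,"tz":0,"roll":-0.149,"jaw":1}]'
python3 -m jog '[{"tx":0,"ty":4,"tz":0,"roll":0,"jaw":1},{"tx":0,"ty":4,"tz":0,"roll":0,"jaw":1},{"tx":0,"ty":4,"tz":0,"roll":0,"jaw":1},{"tx":0,"ty":4,"tz":0,"roll":0,"jaw":1},{"tx":0,"ty":4,"tz":0,"roll":0,"jaw":1},{"tx":0,"ty":4,"tz":0,"roll":0,"jaw":1},{"tx":0,"ty":4,"tz":0,"roll":0,"jaw":1},{"tx":3,"ty":2,"tz":0,"roll":0,"jaw":1}]'
python3 -m jog '[{"tx":4.5,"ty":0,"tz":0,"roll":0,"jaw":1},{"tx":4.5,"ty":0,"tz":0,"roll":0,"jaw":1},{"tx":4.5,"ty":0,"tz":0,"roll":0,"jaw":1},{"tx":4.5,"ty":0,"tz":0,"roll":0,"jaw":1},{"tx":4.5,"ty":0,"tz":0,"roll":0,"jaw":1},{"tx":4.5,"ty":0,"tz":0,"roll":0,"jaw":1},{"tx":4.5,"ty":0,"tz":0,"roll":0,"jaw":1},{"tx":4.5,"ty":0,"tz":0,"roll":0,"jaw":1}]'
python3 -m jog '[{"tx":4.5,"ty":0,"tz":0,"roll":0,"jaw":1},{"tx":4.5,"ty":0,"tz":0,"roll":0,"jaw":1},{"tx":4.5,"ty":0,"tz":0,"roll":0,"jaw":1},{"tx":4.5,"ty":0,"tz":0,"roll":0,"jaw":1},{"tx":4.5,"ty":0,"tz":0,"roll":0,"jaw":1},{"tx":4.5,"ty":0,"tz":0,"roll":0,"jaw":1},{"tx":4.5,"ty":0,"tz":0,"roll":0,"jaw":1},{"tx":3,"ty":0,"tz":0,"roll":0,"jaw":1}]'
```

```text
time_s: 1.9
position: [0.1394, -0.6101, 0.3008]
tcp_rot: [[-0.001, 1.0, 0.0], [1.0, 0.001, -0.003], [-0.003, 0.0, -1.0]]
force: [-0.3, -0.1, 0.5]
opening: 1.004
grasp_force: 0.0
time_s: 2.7
position: [0.4423, -0.5828, 0.2971]
tcp_rot: [[0.005, 1.0, 0.001], [1.0, -0.005, -0.002], [-0.002, 0.001, -1.0]]
force: [-0.0, 0.5, -0.2]
opening: 0.998
grasp_force: 0.0
time_s: 3.5
position: [0.441, -0.219, 0.2991]
tcp_rot: [[0.005, 1.0, 0.001], [1.0, -0.005, -0.0], [-0.0, 0.001, -1.0]]
force: [0.6, -0.1, -0.2]
opening: 1.006
grasp_force: 0.0
time_s: 4.3
position: [0.4425, 0.1269, 0.2993]
tcp_rot: [[0.003, 1.0, 0.001], [1.0, -0.003, 0.001], [0.001, 0.001, -1.0]]
force: [-0.6, -0.6, 0.3]
opening: 0.997
grasp_force: 0.0
```

Run:
```python
from h import *
s=read_state(); print(s["position"],s["tcp_rot"].round(3).tolist(),s["joint_positions"].round(1))
c=cam("wrist"); save(c,"w1.png"); print(c["M"].round(3).tolist(),c["f"])
for t,z in [("drawer_handle",.148)]:
    for r in landmark_of("wrist",t)[:3]: print(t,round(r["p"],2),np.round(r["point"],1),at_z(c,r["point"],z).round(4))
```

```text
[0.44250689 0.12689947 0.29926897] [[0.003, 1.0, 0.001], [1.0, -0.003, 0.001], [0.001, 0.001, -1.0]] [ 2.  11.6 98.6  0.  69.8  2.2]
[[1.0, 0.004, -0.0, 0.443], [-0.004, 0.968, 0.252, 0.196], [0.001, -0.252, 0.968, 0.465], [0.0, 0.0, 0.0, 1.0]] 287.87299805488306
drawer_handle 0.91 [148.3 384.3] [0.5124 0.1689 0.148 ]
```

View pics/w1.png

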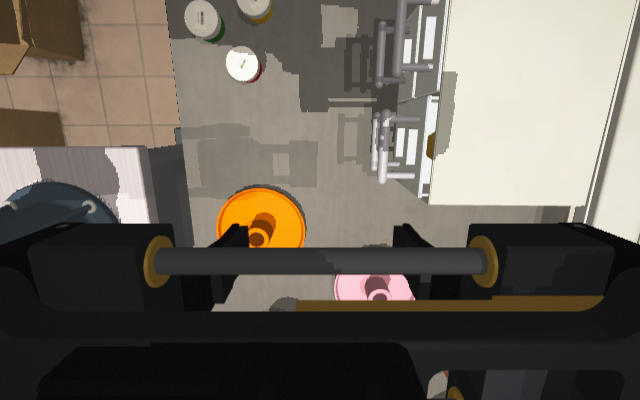

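The wrist view shows the upper right bar at column 383, rows 113–182. It lies at about (0.512, 0.169), which agrees with both fixed cameras. Next I'll move over it with the jaws part closed and re-measure.

```bash
python3 -m jog '[{"tx":2,"ty":3.5,"tz":0,"roll":0,"jaw":0.3},{"tx":2.2,"ty":3.5,"tz":0,"roll":0,"jaw":0.3},{"tx":0,"ty":0,"tz":3,"roll":0,"jaw":0.3},{"tx":0,"ty":0,"tz":3,"roll":0,"jaw":0.3},{"tx":0,"ty":0,"tz":0,"roll":0,"jaw":0.3},{"tx":0,"ty":0,"tz":0,"roll":0,"jaw":0.3}]'
python3 - <<'E'
from h import *
s=read_state(); print(s["position"])
c=cam("wrist"); save(c,"w2.png")
for r in landmark_of("wrist","drawer_handle")[:2]: print(round(r["p"],2),np.round(r["point"],1),at_z(c,r["point"],.148).round(4))
for r in trace("wrist","unit_drawer2")[:2]: print(r["p"],r["bbox"])
print(proj(c,[.5125,.204,.148]),proj(c,[.5125,.134,.148]))
c=cam("top"); 
for r in landmark_of("top","drawer_handle")[:2]: print(round(r["p"],2),np.round(r["point"],1),at_z(c,r["point"],.148).round(4))
E
```

```text
time_s: 5.0
position: [0.5133, 0.1652, 0.239]
tcp_rot: [[0.006, 1.0, -0.001], [1.0, -0.006, -0.0], [-0.0, -0.001, -1.0]]
force: [0.4, 0.2, 0.0]
opening: 0.541
grasp_force: 0.0
[0.51327054 0.16517133 0.23901652]
0.6 [198.2 318.2] [0.5112 0.1669 0.148 ]
0.58 [312.1, 134.1, 65.6, 110.2]
[157.8746534  319.34726591] [231.68374669 319.87270259]
0.69 [147.1 401.1] [ 0.6502 -0.2388  0.148 ]
```

View pics/w2.png

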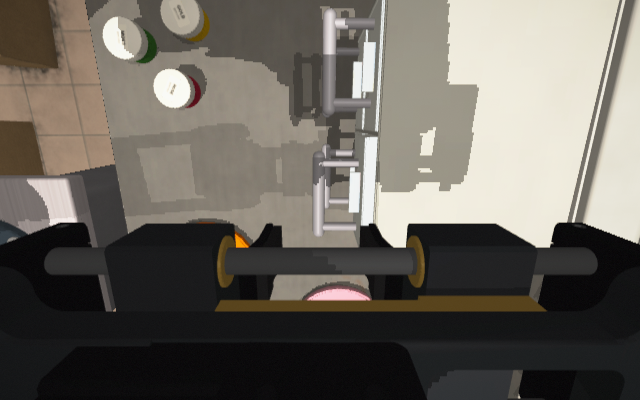

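The bar is at column 318, rows 158–233, where the projection put it. I'll descend and grip.

```bash
python3 -m jog '[{"tx":0.2,"ty":-0.1,"tz":2,"roll":0,"jaw":0.3},{"tx":0,"ty":0,"tz":0,"roll":0,"jaw":0.3},{"tx":0,"ty":0,"tz":0,"roll":0,"jaw":0.3},{"tx":0,"ty":0,"tz":0,"roll":0,"jaw":0.3},{"tx":0,"ty":0,"tz":2,"roll":0,"jaw":0.3},{"tx":0,"ty":0,"tz":2,"roll":0,"jaw":0.3},{"tx":0,"ty":0,"tz":2,"roll":0,"jaw":0.3},{"tx":0,"ty":0,"tz":1.1,"roll":0,"jaw":0.3}]'
python3 -m jog '[{"tx":0,"ty":0,"tz":0,"roll":0,"jaw":0},{"tx":0,"ty":0,"tz":0,"roll":0,"jaw":0},{"tx":0,"ty":0,"tz":0,"roll":0,"jaw":0},{"tx":0,"ty":0,"tz":0,"roll":0,"jaw":0},{"tx":0,"ty":0,"tz":0,"roll":0,"jaw":0}]'
```

```text
time_s: 6.05
position: [0.5121, 0.1678, 0.1473]
tcp_rot: [[0.005, 1.0, -0.001], [1.0, -0.005, -0.0], [-0.0, -0.001, -1.0]]
force: [0.2, 1.0, 0.3]
opening: 0.298
grasp_force: 0.0
time_s: 6.55
position: [0.514, 0.1681, 0.1499]
tcp_rot: [[0.005, 1.0, 0.005], [1.0, -0.005, 0.0], [0.0, 0.005, -1.0]]
force: [0.4, -0.7, 6.9]
opening: 0.015
grasp_force: 3.9
```

Run:
```python
from h import *
s=read_state(); print(s["position"],s["opening"],s["force"],s["grasp_force"])
a=cam("wrist"); b=cam("scene")
im=np.vstack([np.array(a["img"])[100:300,200:440].repeat(2,0).repeat(2,1), cv2.resize(np.array(b["img"])[190:310,130:290],(480,200*480//266//1 if 0 else 360))])[:600*2]
cv2.imwrite("pics/c3.png",cv2.resize(im,(379,600))[:,:,::-1] if im.shape[0]>600 else im[:,:,::-1])
for n,c in [("wrist",a),("scene",b)]:
    for r in landmark_of(n,"drawer_handle")[:2]: print(n,round(r["p"],2),np.round(r["point"],1),at_z(c,r["point"],.148).round(4))
```

```text
[0.51399935 0.16805984 0.14988933] 0.014779512880736515 [ 0.41733637 -0.6925715   6.93889126] 3.852897807955742
wrist 0.95 [233.3 321.4] [0.5146 0.1707 0.148 ]
scene 0.84 [235.  248.5] [0.5163 0.1693 0.148 ]
```

View pics/c3.png

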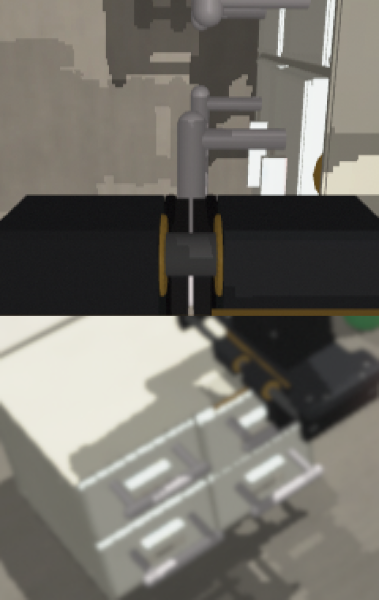

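```bash
python3 -c "
from rig import *
print(tips_ahead() if callable(tips_ahead) else tips_ahead)"
python3 -m jog '[{"tx":0,"ty":0,"tz":0,"roll":0,"jaw":0},{"tx":0,"ty":0,"tz":0,"roll":0,"jaw":0}]'
python3 -m jog '[{"tx":0,"ty":-0.5,"tz":0,"roll":0,"jaw":0},{"tx":0,"ty":-0.5,"tz":0,"roll":0,"jaw":0}]'
```

```text
0.019
time_s: 6.95
position: [0.5141, 0.1681, 0.15]
tcp_rot: [[0.005, 1.0, 0.005], [1.0, -0.005, 0.0], [0.001, 0.005, -1.0]]
force: [0.6, 0.1, 6.4]
opening: 0.005
grasp_force: 3.4
time_s: 7.15
position: [0.5044, 0.1682, 0.15]
tcp_rot: [[0.005, 1.0, 0.006], [1.0, -0.005, 0.001], [0.001, 0.006, -1.0]]
force: [0.7, -0.7, 6.4]
opening: 0.004
grasp_force: 3.4
```

Run:
```python
from h import *
a=cam("wrist"); b=cam("scene")
s=np.array(a["img"])[120:290,230:450]; cv2.imwrite("pics/c4.png",cv2.resize(s,(776,600))[:,:,::-1])
for n,c in [("wrist",a),("scene",b)]:
    for r in landmark_of(n,"drawer_handle")[:2]: print(n,round(r["p"],2),np.round(r["point"],1),at_z(c,r["point"],.148).round(4))
```

```text
wrist 0.69 [234.  321.3] [0.505  0.1703 0.148 ]
scene 0.91 [240.7 252.6] [0.4985 0.1726 0.148 ]
```

View pics/c4.png

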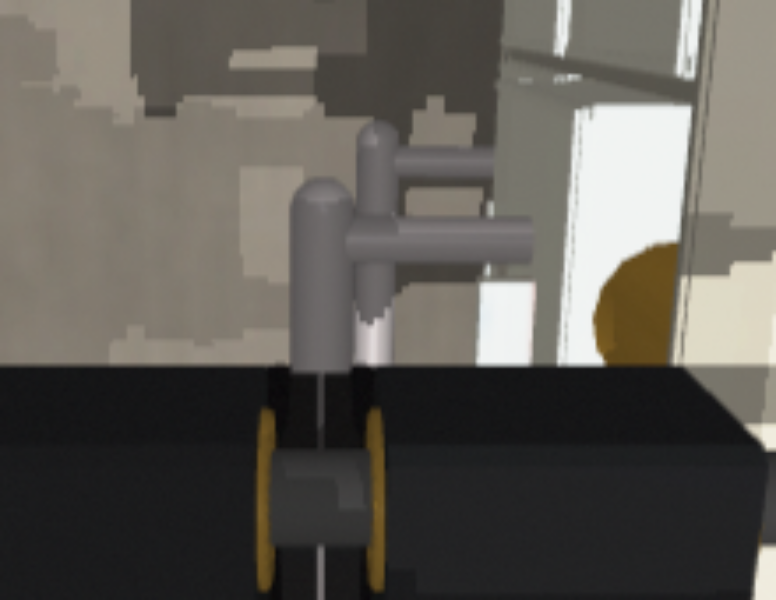

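The drawer follows: the bar moved with the jaws and the brass sleeve shows behind its front. I'll keep pulling.

```bash
python3 -m jog '[{"tx":0,"ty":-1,"tz":0,"roll":0,"jaw":0},{"tx":0,"ty":-1,"tz":0,"roll":0,"jaw":0},{"tx":0,"ty":-1,"tz":0,"roll":0,"jaw":0},{"tx":0,"ty":-1,"tz":0,"roll":0,"jaw":0},{"tx":0,"ty":-1,"tz":0,"roll":0,"jaw":0},{"tx":0,"ty":-1,"tz":0,"roll":0,"jaw":0},{"tx":0,"ty":-1,"tz":0,"roll":0,"jaw":0}]'
python3 -m jog '[{"tx":0,"ty":-0.8,"tz":0,"roll":0,"jaw":0}]'
python3 - <<'E'
from h import *
a=cam("scene")
for n,c in [("scene",a)]:
    for r in landmark_of(n,"drawer_handle")[:2]: print(n,round(r["p"],2),np.round(r["point"],1),at_z(c,r["point"],.148).round(4))
a=cam("top")
for r in landmark_of("top","drawer_handle")[:2]+landmark_of("top","sleeve")[:2]: print(round(r["p"],2),np.round(r["point"],1),at_z(a,r["point"],.148).round(4))
E
```

```text
time_s: 8.05
position: [0.4338, 0.169, 0.1499]
tcp_rot: [[0.005, 1.0, 0.006], [1.0, -0.005, 0.002], [0.002, 0.006, -1.0]]
force: [0.5, 1.6, 9.6]
opening: 0.006
grasp_force: 4.9
time_s: 8.15
position: [0.4255, 0.1691, 0.1499]
tcp_rot: [[0.005, 1.0, 0.005], [1.0, -0.005, 0.002], [0.002, 0.005, -1.0]]
force: [0.3, 2.1, 9.8]
opening: 0.004
grasp_force: 5.0
scene 0.97 [261.2 275.4] [0.4268 0.1728 0.148 ]
0.81 [247.5 213.6] [0.4299 0.177  0.148 ]
0.77 [217.2 227.9] [0.4966 0.1478 0.148 ]
0.5 [272.2 370.1] [ 0.3749 -0.1624  0.148 ]
```

```bash
for i in 1; do python3 -m jog '[{"tx":0,"ty":-0.4,"tz":0,"roll":0,"jaw":0}]'|sed -n '2p;4p'; python3 -m jog '[{"tx":0,"ty":-0.4,"tz":0,"roll":0,"jaw":0}]'|sed -n '2p;4p'; python3 -m jog '[{"tx":0,"ty":-0.3,"tz":0,"roll":0,"jaw":0}]'|sed -n '2p;4p'; done
```

```text
position: [0.4227, 0.1692, 0.1499]
force: [0.9, 1.8, 10.4]
position: [0.419, 0.1692, 0.15]
force: [5.2, 1.5, 7.5]
position: [0.4174, 0.169, 0.15]
force: [4.8, 0.5, 5.3]
```

The stop is reached. I'll release, rise, and roll for the sleeve.

```bash
python3 -m jog '[{"tx":0,"ty":0,"tz":0,"roll":0,"jaw":0.35},{"tx":0,"ty":0,"tz":0,"roll":0,"jaw":0.35},{"tx":0,"ty":0,"tz":0,"roll":0,"jaw":0.35},{"tx":0,"ty":0,"tz":0,"roll":0,"jaw":0.35},{"tx":0,"ty":0,"tz":0,"roll":0,"jaw":0.35},{"tx":0,"ty":0,"tz":-1.5,"roll":0,"jaw":0.35},{"tx":0,"ty":0,"tz":-4,"roll":0,"jaw":0.35},{"tx":0,"ty":0,"tz":-4,"roll":0,"jaw":0.6}]'
python3 -m jog '[{"tx":0,"ty":0,"tz":-4,"roll":0.143,"jaw":0.6},{"tx":0,"ty":0,"tz":0,"roll":0.143,"jaw":0.6},{"tx":0,"ty":0,"tz":0,"roll":0.143,"jaw":0.6},{"tx":0,"ty":0,"tz":0,"roll":0.143,"jaw":0.6},{"tx":0,"ty":0,"tz":0,"roll":0.143,"jaw":0.6},{"tx":0,"ty":0,"tz":0,"roll":0.143,"jaw":0.6},{"tx":0,"ty":0,"tz":0,"roll":0.143,"jaw":0.6},{"tx":0,"ty":0,"tz":0,"roll":0.143,"jaw":0.6}]'
python3 -m jog '[{"tx":0,"ty":0,"tz":0,"roll":0.143,"jaw":0.6},{"tx":0,"ty":0,"tz":0,"roll":0.143,"jaw":0.6},{"tx":0,"ty":0,"tz":0,"roll":0.143,"jaw":0.6},{"tx":0,"ty":0,"tz":0,"roll":0,"jaw":0.6},{"tx":0,"ty":0,"tz":0,"roll":0,"jaw":0.6}]'
python3 - <<'E'
from h import *
a=cam("wrist"); save(a,"w5.png")
for t,z in [("drawer_handle",.148),("sleeve",.088)]:
    for r in landmark_of("wrist",t)[:2]: print(t,round(r["p"],2),np.round(r["point"],1),at_z(a,r["point"],z).round(4))
for r in trace("wrist","sleeve")[:2]: print(r["p"],r["bbox"])
for r in trace("wrist","unit_drawer2")[:2]: print(r["p"],r["bbox"])
E
```

```text
time_s: 9.5
position: [0.4118, 0.1682, 0.2437]
tcp_rot: [[0.005, 1.0, -0.003], [1.0, -0.005, -0.0], [-0.0, -0.003, -1.0]]
force: [0.5, -0.4, 1.1]
opening: 0.385
grasp_force: 0.0
time_s: 10.3
position: [0.4124, 0.1683, 0.283]
tcp_rot: [[0.915, 0.404, -0.0], [0.404, -0.915, -0.0], [-0.0, -0.0, -1.0]]
force: [-0.5, -0.8, 0.1]
opening: 0.597
grasp_force: 0.0
time_s: 10.8
position: [0.4128, 0.1684, 0.283]
tcp_rot: [[1.0, -0.004, -0.0], [-0.004, -1.0, -0.0], [-0.0, 0.0, -1.0]]
force: [-0.5, -0.6, -0.2]
opening: 0.599
grasp_force: 0.0
drawer_handle 0.84 [172.9 319. ] [0.4303 0.1702 0.148 ]
drawer_handle 0.22 [ 78.2 496.5] [ 0.5228 -0.0032  0.148 ]
sleeve 0.59 [ 94.3 321.5] [0.5141 0.167  0.088 ]
0.89 [301.9, 70.1, 37.9, 41.1]
0.61 [262.6, 32.0, 111.5, 145.1]
```

View pics/w5.png

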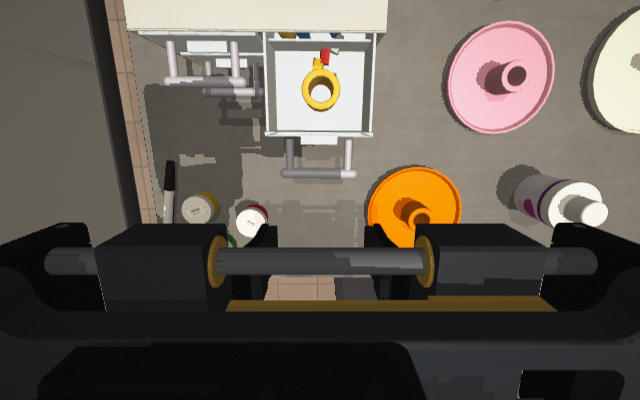

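The brass sleeve shows as a ring at (90,321). Something small, yellow and red, sits just behind it at (60,325). The handle is at (173,319). I'll get the ring centre by segmentation.

```bash
cat >> h.py <<'E'
def ring(c,mask,z,D):
    """fit camera-rendered circle dia D at height z to hull of mask"""
    from scipy.optimize import minimize
    pts=np.argwhere(mask); ctr=pts.mean(0); p0=at_z(c,ctr,z)[:2]
    ang=np.linspace(0,2*np.pi,60,endpoint=False)
    def cost(p):
        m=np.zeros((400,640),np.uint8)
        P=np.array([proj(c,[p[0]+D/2*np.cos(a),p[1]+D/2*np.sin(a),z])[::-1] for a in ang])
        cv2.fillPoly(m,[np.round(P*16).astype(np.int32)],255,shift=4); return -(2.0*(m>0)-1)[mask].sum()+ (m>0).sum()
    best=min(((cost(p0+np.array([i,j])*.001),i,j) for i in range(-12,13) for j in range(-12,13)))
    return p0+np.array(best[1:])*.001,best
E
python3 - <<'E'
from h import *
a=cam("wrist"); im=np.array(a["img"]); hsv=cv2.cvtColor(im,cv2.COLOR_RGB2HSV)
t=trace("wrist","sleeve")[0]; m=np.array(t["pixels"]); 
m=cv2.morphologyEx(m.astype(np.uint8),cv2.MORPH_CLOSE,np.ones((25,25)))>0
pts=np.argwhere(m); print(m.sum(),pts.min(0),pts.max(0),pts.mean(0), "hue", np.median(hsv[np.array(t["pixels"])],0))
m2=m.copy(); 
print(ring(a,m,.154,.038)); print(at_z(a,[90,321],.154))
# extra: right/left compartment walls and front from picture
for rc in [(132,265),(132,372),(40,268),(40,375)]: print(rc,at_z(a,rc,.149).round(4))
print(landmark_of("wrist","drawer_handle")[0]["point"], at_z(a,[173,318],.148))
E
```

```text
1306 [ 68 301] [112 339] [ 89.5237366  320.07656968] hue [ 23. 177. 243.]
(array([0.51194735, 0.16844242]), (np.float64(109.0), -1, 0))
[0.51250949 0.16755563 0.154     ]
(132, 265) [0.4733 0.2246 0.149 ]
(132, 372) [0.4725 0.116  0.149 ]
(40, 268) [0.5577 0.2171 0.149 ]
(40, 375) [0.557  0.1165 0.149 ]
[172.4, 317.5] [0.43066829 0.1712213  0.148     ]
```

```bash
python3 -m jog '[{"tx":2.4,"ty":0,"tz":3,"roll":0,"jaw":0.6},{"tx":2.4,"ty":0,"tz":3,"roll":0,"jaw":0.6},{"tx":0,"ty":0,"tz":0,"roll":0,"jaw":0.6},{"tx":0,"ty":0,"tz":0,"roll":0,"jaw":0.6}]'
python3 - <<'E'
from h import *
a=cam("wrist"); im=np.array(a["img"]); save(a,"w6.png")
t=trace("wrist","sleeve")[0]; m=np.array(t["pixels"]); print(t["p"],t["bbox"])
m=cv2.morphologyEx(m.astype(np.uint8),cv2.MORPH_CLOSE,np.ones((25,25)))>0
print(ring(a,m,.154,.038)); print(read_state()["position"])
r=landmark_of("wrist","sleeve")[0]; print(r["p"],r["point"],at_z(a,r["point"],.088))
crop=im[70:270,200:440].copy(); 
p,_=ring(a,m,.154,.038)
for D in (.038,.024):
  for k in np.linspace(0,6.28,80):
    q=proj(a,[p[0]+D/2*np.cos(k),p[1]+D/2*np.sin(k),.154]); cv2.circle(crop,(int(q[1])-200,int(q[0])-70),0,(255,0,255),-1)
cv2.imwrite("pics/c6.png",cv2.resize(crop,(720,600),interpolation=0)[:,:,::-1])
E
```

```text
time_s: 11.6
position: [0.4606, 0.1679, 0.2223]
tcp_rot: [[1.0, -0.007, -0.003], [-0.007, -1.0, -0.0], [-0.003, 0.0, -1.0]]
force: [-0.7, -0.7, -0.0]
opening: 0.598
grasp_force: 0.0
0.75 [297.7, 121.2, 45.9, 44.0]
(array([0.51305362, 0.16842871]), (np.float64(142.0), -1, 0))
[0.46079173 0.16815248 0.22377403]
0.89 [137.3, 319.6] [0.51467668 0.16869712 0.088     ]
```

View pics/c6.png

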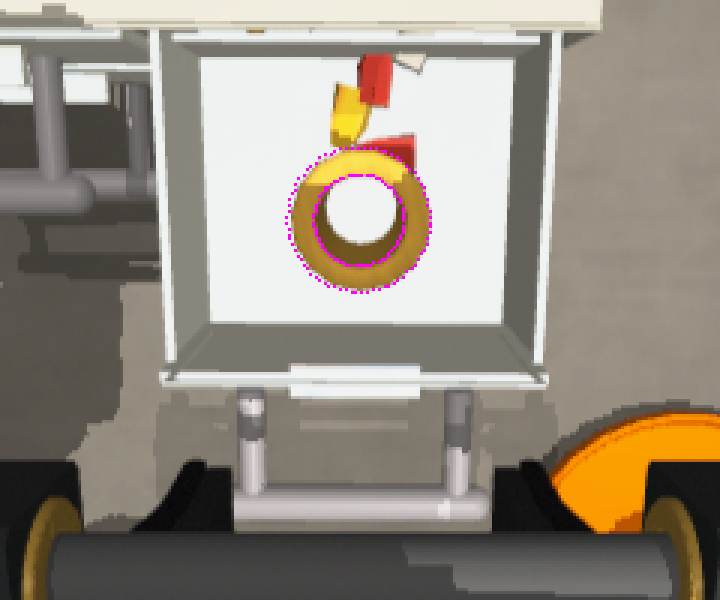

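The projected circles sit exactly on the ring, so the centre is (0.513, 0.168). The fingers fit between the walls at 0.6 opening, so I'll grasp now.

```bash
python3 -m jog '[{"tx":2.6,"ty":0,"tz":0,"roll":0,"jaw":0.6},{"tx":2.6,"ty":0,"tz":0,"roll":0,"jaw":0.6},{"tx":0,"ty":0,"tz":2,"roll":0,"jaw":0.6},{"tx":0,"ty":0,"tz":2,"roll":0,"jaw":0.6},{"tx":0,"ty":0,"tz":2,"roll":0,"jaw":0.6},{"tx":0,"ty":0,"tz":1.4,"roll":0,"jaw":0.6},{"tx":0,"ty":0,"tz":1,"roll":0,"jaw":0.6},{"tx":0,"ty":0,"tz":0,"roll":0,"jaw":0.6}]'
python3 -m jog '[{"tx":0,"ty":0,"tz":0,"roll":0,"jaw":0.3},{"tx":0,"ty":0,"tz":0,"roll":0,"jaw":0.3},{"tx":0,"ty":0,"tz":0,"roll":0,"jaw":0.3},{"tx":0,"ty":0,"tz":0,"roll":0,"jaw":0.3},{"tx":0,"ty":0,"tz":0,"roll":0,"jaw":0.3},{"tx":0,"ty":0,"tz":0,"roll":0,"jaw":0.3}]'
```

```text
time_s: 12.55
position: [0.5124, 0.1677, 0.1388]
tcp_rot: [[1.0, -0.007, -0.001], [-0.007, -1.0, -0.0], [-0.001, 0.0, -1.0]]
force: [-0.2, 0.2, -0.3]
opening: 0.599
grasp_force: 0.0
time_s: 13.15
position: [0.5141, 0.1678, 0.1398]
tcp_rot: [[1.0, -0.007, 0.002], [-0.007, -1.0, 0.0], [0.002, -0.0, -1.0]]
force: [-0.2, 0.2, 5.1]
opening: 0.416
grasp_force: 30.0
```

```bash
python3 -m jog '[{"tx":0,"ty":0,"tz":-2,"roll":0,"jaw":0.3},{"tx":0,"ty":0,"tz":-3,"roll":0,"jaw":0.3},{"tx":0,"ty":0,"tz":-4,"roll":0,"jaw":0.3},{"tx":0,"ty":0,"tz":-3,"roll":0,"jaw":0.3},{"tx":0,"ty":3,"tz":0,"roll":0,"jaw":0.3},{"tx":0,"ty":4,"tz":0,"roll":0,"jaw":0.3},{"tx":0,"ty":4,"tz":0,"roll":0,"jaw":0.3},{"tx":0,"ty":4,"tz":0,"roll":0,"jaw":0.3}]'
python3 -m jog '[{"tx":0,"ty":4,"tz":0,"roll":0,"jaw":0.3},{"tx":0,"ty":4,"tz":0,"roll":0,"jaw":0.3},{"tx":0,"ty":4,"tz":0,"roll":0,"jaw":0.3},{"tx":0,"ty":4,"tz":0,"roll":0,"jaw":0.3},{"tx":0,"ty":4,"tz":0,"roll":0,"jaw":0.3},{"tx":0,"ty":4,"tz":0,"roll":0,"jaw":0.3},{"tx":0,"ty":4,"tz":0,"roll":0,"jaw":0.3},{"tx":-0.9,"ty":4,"tz":0,"roll":0,"jaw":0.3}]'
python3 -m jog '[{"tx":0,"ty":0,"tz":0,"roll":0,"jaw":0.3},{"tx":0,"ty":0,"tz":0,"roll":0,"jaw":0.3}]'
python3 - <<'E'
from h import *
print(read_state()["position"])
a=cam("wrist"); save(a,"w7.png")
for t,z in [("shaft_top",.102),("stand",0)]:
    for r in landmark_of("wrist",t)[:2]: print(t,round(r["p"],2),np.round(r["point"],1),at_z(a,r["point"],z).round(4))
for r in trace("wrist","stand")[:2]: print(r["p"],r["bbox"])
for r in trace("wrist","sleeve")[:2]: print(r["p"],r["bbox"])
E
```

```text
time_s: 13.95
position: [0.5113, 0.0165, 0.2585]
tcp_rot: [[1.0, -0.006, -0.001], [-0.006, -1.0, 0.0], [-0.001, -0.0, -1.0]]
force: [0.8, -0.7, -0.5]
opening: 0.413
grasp_force: 30.0
time_s: 14.75
position: [0.5008, -0.3038, 0.2581]
tcp_rot: [[1.0, -0.007, -0.0], [-0.007, -1.0, 0.001], [-0.0, -0.001, -1.0]]
force: [-0.2, 0.3, -1.1]
opening: 0.412
grasp_force: 30.0
time_s: 14.95
position: [0.4999, -0.3026, 0.2579]
tcp_rot: [[1.0, -0.01, -0.002], [-0.01, -1.0, 0.002], [-0.002, -0.002, -1.0]]
force: [0.0, 0.4, -2.0]
opening: 0.414
grasp_force: 30.0
[ 0.49992898 -0.30258307  0.25793237]
stand 0.92 [135.4 318.7] [ 0.5507 -0.2996  0.    ]
0.68 [256.6, 69.5, 125.6, 125.4]
0.95 [288.7, 193.0, 62.8, 54.3]
0.61 [259.5, 68.8, 120.6, 126.9]
```

View pics/w7.png

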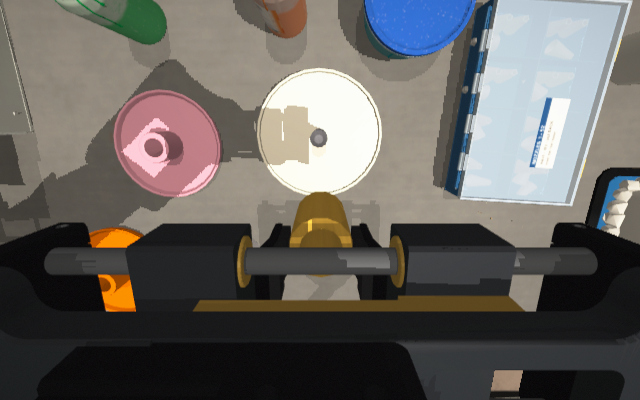

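The wrist view shows the sleeve held upright at (225,320), the stand rim over columns 257–381 with the shaft tip near (138,318), and the pink tier's hub at (147,155).

Run:
```python
from h import *
a=cam("wrist"); im=np.array(a["img"]).astype(int)
g=im[110:165,295:345].max(2); m=np.zeros((400,640),bool); m[110:165,295:345]=g<140
n,l,st,ce=cv2.connectedComponentsWithStats(m.astype(np.uint8))
for i in range(1,n):
    if st[i,4]>40: print("dark",st[i],ce[i],at_z(a,ce[i][::-1],.102).round(4),at_z(a,ce[i][::-1],.094).round(4))
hsv=cv2.cvtColor(np.array(a["img"]),cv2.COLOR_RGB2HSV)
for name,z,D in [("stand",.016,.174),("tier",.014,.150)]:
    for t in trace("wrist",name)[:3]:
        mm=np.array(t["pixels"]); mm=cv2.morphologyEx(mm.astype(np.uint8),cv2.MORPH_CLOSE,np.ones((25,25)))>0
        b=t["bbox"]; print(name,round(t["p"],2),b,np.median(hsv[np.array(t["pixels"])],0),ring(a,mm,z,D)[0].round(4))
for r in landmark_of("wrist","tier")[:3]: print(r["p"],r["point"],at_z(a,r["point"],0))
# bore of sleeve/ sleeve-in-hand symmetry: expected bottom circle
p=read_state()["position"]; print(p,[proj(a,p+[dx,0,-.052]).round(1).tolist() for dx in (-.019,0,.019)])
```

```text
dark [312 130  17  18 176] [319.78409091 138.4375    ] [ 0.5531 -0.2998  0.102 ] [ 0.5527 -0.2998  0.094 ]
stand 0.76 [259.1, 69.7, 124.5, 125.3] [ 30.   6. 253.] [ 0.5513 -0.2991]
tier 0.85 [91.6, 226.9, 47.9, 81.9] [ 17. 255. 251.] [0.3447 0.0146]
tier 0.73 [115.2, 89.2, 107.1, 106.3] [176.  87. 192.] [ 0.5386 -0.0874]
tier 0.48 [254.9, 1.2, 54.3, 37.2] [ 11. 125. 124.] [ 0.7127 -0.2687]
0.9 [143.1, 173.7] [ 0.54232114 -0.08718193  0.        ]
0.74 [268.9, 123.1] [0.34095379 0.02260912 0.        ]
[ 0.50110278 -0.30152901  0.25911284] [[234.9, 322.0], [212.5, 321.9], [189.1, 321.8]]
```

Measured by the same camera, the shaft is at (0.553, −0.300), and the sleeve axis is about −2 mm in x and +1 mm in y from the TCP. I'll go above the shaft and down to just over its tip.

```bash
python3 -m jog '[{"tx":2.7,"ty":-0.1,"tz":0,"roll":0,"jaw":0.3},{"tx":2.7,"ty":0,"tz":0,"roll":0,"jaw":0.3},{"tx":0,"ty":0,"tz":3,"roll":0,"jaw":0.3},{"tx":0,"ty":0,"tz":3,"roll":0,"jaw":0.3},{"tx":0,"ty":0,"tz":2.3,"roll":0,"jaw":0.3},{"tx":0,"ty":0,"tz":0.7,"roll":0,"jaw":0.3},{"tx":0,"ty":0,"tz":0,"roll":0,"jaw":0.3},{"tx":0,"ty":0,"tz":0,"roll":0,"jaw":0.3}]'
python3 - <<'E'
from h import *
s=read_state();print(s["position"],s["force"])
for n in ("scene","top"):
    c=cam(n); 
    p=s["position"]
    for t,z in [("sleeve",p[2]-.0515),("shaft_top",.102)]:
        for r in landmark_of(n,t)[:2]: print(n,t,round(r["p"],2),np.round(r["point"],1),at_z(c,r["point"],z).round(4))
    print("proj base",proj(c,p-[0.0,0,.0515]),"tip",proj(c,[.553,-.2998,.102]))
c=cam("scene");cv2.imwrite("pics/c8.png",cv2.resize(np.array(c["img"])[100:220,310:450],(700,600))[:,:,::-1])
E
```

```text
time_s: 16.2
position: [0.5557, -0.3022, 0.1702]
tcp_rot: [[1.0, -0.007, 0.002], [-0.007, -1.0, -0.001], [0.002, 0.001, -1.0]]
force: [-0.1, -0.5, -0.6]
opening: 0.413
grasp_force: 30.0
[ 0.55569244 -0.30220469  0.1701733 ] [-0.05248968 -0.46424197 -0.63070443]
proj base [142.95500125 385.5581094 ] tip [148.93113083 385.04702693]
top shaft_top 0.44 [148.9 332.3] [ 0.6652 -0.0842  0.102 ]
proj base [190.81686874 429.2559707 ] tip [193.5726739  426.65781826]
```

View pics/c8.png

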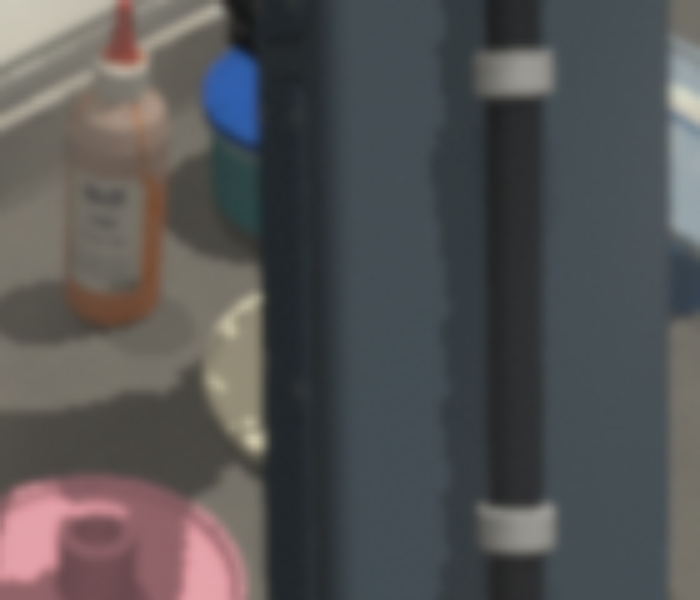

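The arm hides the shaft in this picture, and I've now viewed ten. From here I'll descend in small steps and watch the force.

```bash
j(){ grep -E 'position|force' | head -2; }
python3 -m jog '[{"tx":0,"ty":-0.1,"tz":1,"roll":0,"jaw":0.3},{"tx":0,"ty":0,"tz":0.5,"roll":0,"jaw":0.3},{"tx":0,"ty":0,"tz":0,"roll":0,"jaw":0.3}]'|j
python3 -m jog '[{"tx":0,"ty":0,"tz":0.4,"roll":0,"jaw":0.3},{"tx":0,"ty":0,"tz":0,"roll":0,"jaw":0.3}]'|j
python3 -m jog '[{"tx":0,"ty":0,"tz":0.4,"roll":0,"jaw":0.3},{"tx":0,"ty":0,"tz":0,"roll":0,"jaw":0.3}]'|j
```

```text
position: [0.5539, -0.2999, 0.1524]
force: [-0.6, 0.7, -1.4]
position: [0.5546, -0.3005, 0.1493]
force: [0.4, 0.5, -1.6]
position: [0.5546, -0.3005, 0.1454]
force: [0.5, -0.1, -1.6]
```

```bash
j(){ grep -E 'position|force' | head -2; }
python3 -m jog '[{"tx":0,"ty":0,"tz":0.5,"roll":0,"jaw":0.3},{"tx":0,"ty":0,"tz":0.5,"roll":0,"jaw":0.3},{"tx":0,"ty":0,"tz":0,"roll":0,"jaw":0.3}]'|j
python3 -m jog '[{"tx":0,"ty":0,"tz":0.7,"roll":0,"jaw":0.3},{"tx":0,"ty":0,"tz":0.7,"roll":0,"jaw":0.3},{"tx":0,"ty":0,"tz":0.7,"roll":0,"jaw":0.3},{"tx":0,"ty":0,"tz":0,"roll":0,"jaw":0.3}]'|j
```

```text
position: [0.5543, -0.3002, 0.1349]
force: [0.2, 0.4, -1.5]
position: [0.5542, -0.3, 0.1134]
force: [0.6, 0.3, -2.2]
```

```bash
j(){ grep -E 'position|force' | head -2; }
python3 -m jog '[{"tx":0,"ty":0,"tz":0.9,"roll":0,"jaw":0.3},{"tx":0,"ty":0,"tz":0.9,"roll":0,"jaw":0.3},{"tx":0,"ty":0,"tz":0.9,"roll":0,"jaw":0.3},{"tx":0,"ty":0,"tz":0.9,"roll":0,"jaw":0.3},{"tx":0,"ty":0,"tz":0.5,"roll":0,"jaw":0.3},{"tx":0,"ty":0,"tz":0.3,"roll":0,"jaw":0.3},{"tx":0,"ty":0,"tz":0,"roll":0,"jaw":0.3},{"tx":0,"ty":0,"tz":0,"roll":0,"jaw":0.3}]'|j
python3 -m jog '[{"tx":0,"ty":0,"tz":0.2,"roll":0,"jaw":0.3},{"tx":0,"ty":0,"tz":0.1,"roll":0,"jaw":0.3},{"tx":0,"ty":0,"tz":0,"roll":0,"jaw":0.3}]'|j
python3 -m jog '[{"tx":0,"ty":0,"tz":0.1,"roll":0,"jaw":0.3},{"tx":0,"ty":0,"tz":0,"roll":0,"jaw":0.3}]'|j
```

```text
position: [0.5544, -0.3003, 0.0705]
force: [-2.4, -1.1, -2.7]
position: [0.5545, -0.3007, 0.0682]
force: [-4.9, -0.1, 1.5]
position: [0.5545, -0.3007, 0.0671]
force: [-5.0, -0.1, 1.8]
```

```bash
j(){ grep -E 'position|force' | head -2; }
python3 -m jog '[{"tx":-0.1,"ty":0,"tz":0.1,"roll":0,"jaw":0.3},{"tx":0,"ty":0,"tz":0.1,"roll":0,"jaw":0.3},{"tx":0,"ty":0,"tz":0,"roll":0,"jaw":0.3}]'|j
python3 -m jog '[{"tx":0,"ty":0,"tz":0.1,"roll":0,"jaw":0.3},{"tx":0,"ty":0,"tz":0,"roll":0,"jaw":0.3}]'|j
python3 -m jog '[{"tx":0,"ty":0,"tz":0.1,"roll":0,"jaw":0.3},{"tx":0,"ty":0,"tz":0,"roll":0,"jaw":0.3}]'|j
```

```text
position: [0.5544, -0.3008, 0.0648]
force: [-1.3, 0.5, 0.2]
position: [0.5544, -0.3008, 0.0643]
force: [-2.6, 0.1, 2.3]
position: [0.5544, -0.3008, 0.0643]
force: [-3.5, 1.0, 7.7]
```

The sleeve is seated: contact came at z = 0.0643, as expected for a base height of 0.012. I'll release, rise, and hover before the tier.

```bash
python3 -m jog '[{"tx":0,"ty":0,"tz":-0.1,"roll":0,"jaw":0.65},{"tx":0,"ty":0,"tz":0,"roll":0,"jaw":0.65},{"tx":0,"ty":0,"tz":0,"roll":0,"jaw":0.65},{"tx":0,"ty":0,"tz":0,"roll":0,"jaw":0.65},{"tx":0,"ty":0,"tz":-2,"roll":0,"jaw":0.65},{"tx":0,"ty":0,"tz":-4,"roll":0,"jaw":0.65},{"tx":0,"ty":0,"tz":-4,"roll":0,"jaw":0.65},{"tx":0,"ty":0,"tz":-4,"roll":0,"jaw":0.65}]'
python3 -m jog '[{"tx":0,"ty":-3,"tz":0,"roll":0,"jaw":0.65},{"tx":-1.4,"ty":-4,"tz":0,"roll":0,"jaw":0.65},{"tx":-1.5,"ty":-4,"tz":0,"roll":0,"jaw":0.65},{"tx":-1.5,"ty":-4,"tz":0,"roll":0,"jaw":0.65},{"tx":-2,"ty":-4,"tz":0,"roll":0,"jaw":0.65},{"tx":0,"ty":-2.3,"tz":0,"roll":0,"jaw":0.65},{"tx":0,"ty":0,"tz":0,"roll":0,"jaw":0.65},{"tx":0,"ty":0,"tz":0,"roll":0,"jaw":0.65}]'
python3 - <<'E'
from h import *
a=cam("wrist"); save(a,"w9.png"); s=read_state(); print(s["position"],s["opening"])
im=np.array(a["img"]); hsv=cv2.cvtColor(im,cv2.COLOR_RGB2HSV)
for t in trace("wrist","tier")[:3]:
    mm=np.array(t["pixels"]); mm=cv2.morphologyEx(mm.astype(np.uint8),cv2.MORPH_CLOSE,np.ones((25,25)))>0
    print(round(t["p"],2),t["bbox"],np.median(hsv[np.array(t["pixels"])],0),ring(a,mm,.014,.150)[0].round(4))
for r in landmark_of("wrist","tier")[:3]: print(r["p"],r["point"],at_z(a,r["point"],0))
for t in trace("wrist","sleeve")[:2]:
    print("sleeve",t["p"],t["bbox"])
for t in landmark_of("wrist","sleeve")[:2]: print(t["p"],at_z(a,t["point"],.012))
E
```

```text
time_s: 20.75
position: [0.5539, -0.3005, 0.2049]
tcp_rot: [[1.0, -0.007, -0.0], [-0.007, -1.0, 0.0], [-0.0, -0.0, -1.0]]
force: [0.2, -0.6, -0.4]
opening: 0.647
grasp_force: 0.0
time_s: 21.55
position: [0.4921, -0.0873, 0.2042]
tcp_rot: [[1.0, -0.006, 0.001], [-0.006, -1.0, -0.001], [0.001, 0.001, -1.0]]
force: [0.7, 0.2, -0.1]
opening: 0.649
grasp_force: 0.0
[ 0.49234373 -0.08798566  0.20416578] 0.6516198535644934
0.86 [260.5, 72.6, 122.4, 125.7] [175.  62. 239.] [ 0.54   -0.0858]
0.81 [219.0, 233.8, 75.4, 64.8] [ 14. 255. 231.] [ 0.3507 -0.0019]
0.35 [0.0, 124.5, 122.9, 119.1] [ 27.  22. 120.] [0.4929 0.2433]
0.76 [138.9, 319.3] [ 0.54150537 -0.0859246   0.        ]
sleeve 0.72 [482.7, 109.9, 70.6, 36.1]
0.69 [ 0.55559147 -0.29991254  0.012     ]
```

Run:
```python
from h import *
a=cam("wrist"); g=cv2.GaussianBlur(cv2.cvtColor(np.array(a["img"]),cv2.COLOR_RGB2LAB),(3,3),0).astype(float)
G=sum(np.hypot(cv2.Sobel(g[:,:,k],6,1,0),cv2.Sobel(g[:,:,k],6,0,1)) for k in range(3))
ang=np.linspace(0,2*np.pi,90)
def sc(x,y,z,D):
    P=np.array([proj(a,[x+D/2*np.cos(t),y+D/2*np.sin(t),z]) for t in ang],np.float32)
    return np.clip(cv2.remap(G.astype(np.float32),P[:,1:],P[:,:1],1),0,150).mean()
for z,D in [(.048,.040),(.048,.024),(.014,.150)]:
    L=sorted(((sc(.5405+i*.001,-.086+j*.001,z,D),.5405+i*.001,-.086+j*.001) for i in range(-8,9) for j in range(-8,9)),reverse=True)[:3]
    print(z,D,np.round(L,4).tolist())
```

```text
0.048 0.04 [[76.7305, 0.5405, -0.086], [76.137, 0.5405, -0.085], [75.183, 0.5395, -0.087]]
0.048 0.024 [[150.0, 0.5395, -0.085], [150.0, 0.5395, -0.086], [147.0595, 0.5395, -0.087]]
0.014 0.15 [[149.561, 0.5395, -0.086], [143.3136, 0.5385, -0.086], [141.9733, 0.5395, -0.085]]
```

All three circle fits agree on the tier at (0.540, −0.086). I'll grasp it by the hub.

```bash
python3 -m jog '[{"tx":2.4,"ty":-0.2,"tz":0,"roll":0,"jaw":0.65},{"tx":2.4,"ty":0,"tz":0,"roll":0,"jaw":0.65},{"tx":0,"ty":0,"tz":4,"roll":0,"jaw":0.65},{"tx":0,"ty":0,"tz":4,"roll":0,"jaw":0.65},{"tx":0,"ty":0,"tz":4,"roll":0,"jaw":0.65},{"tx":0,"ty":0,"tz":3,"roll":0,"jaw":0.65},{"tx":0,"ty":0,"tz":1.6,"roll":0,"jaw":0.65},{"tx":0,"ty":0,"tz":0,"roll":0,"jaw":0.65}]'
python3 -m jog '[{"tx":0,"ty":0,"tz":0,"roll":0,"jaw":0.65}]'
python3 -m jog '[{"tx":0,"ty":0,"tz":0,"roll":0,"jaw":0.3},{"tx":0,"ty":0,"tz":0,"roll":0,"jaw":0.3},{"tx":0,"ty":0,"tz":0,"roll":0,"jaw":0.3},{"tx":0,"ty":0,"tz":0,"roll":0,"jaw":0.3},{"tx":0,"ty":0,"tz":0,"roll":0,"jaw":0.3},{"tx":0,"ty":0,"tz":0,"roll":0,"jaw":0.3}]'
```

```text
time_s: 22.65
position: [0.5377, -0.0855, 0.0353]
tcp_rot: [[1.0, -0.008, -0.005], [-0.008, -1.0, 0.002], [-0.005, -0.002, -1.0]]
force: [0.1, 0.2, -1.3]
opening: 0.647
grasp_force: 0.0
time_s: 22.75
position: [0.5397, -0.086, 0.0379]
tcp_rot: [[1.0, -0.008, -0.0], [-0.008, -1.0, 0.0], [-0.0, -0.0, -1.0]]
force: [0.5, 0.1, -0.5]
opening: 0.646
grasp_force: 0.0
time_s: 23.35
position: [0.5401, -0.0858, 0.039]
tcp_rot: [[1.0, -0.007, 0.002], [-0.007, -1.0, -0.001], [0.002, 0.001, -1.0]]
force: [0.4, 0.2, 6.1]
opening: 0.436
grasp_force: 30.0
```

```bash
python3 -m jog '[{"tx":0,"ty":0,"tz":-1,"roll":0,"jaw":0.3},{"tx":0,"ty":0,"tz":-3,"roll":0,"jaw":0.3},{"tx":0,"ty":0,"tz":-4,"roll":0,"jaw":0.3},{"tx":0,"ty":0,"tz":-4,"roll":0,"jaw":0.3},{"tx":0,"ty":0,"tz":-4,"roll":0,"jaw":0.3},{"tx":0,"ty":0,"tz":-2,"roll":0,"jaw":0.3},{"tx":0.2,"ty":2.5,"tz":0,"roll":0,"jaw":0.3},{"tx":0.2,"ty":3,"tz":0,"roll":0,"jaw":0.3}]'
python3 -m jog '[{"tx":0.2,"ty":3.5,"tz":0,"roll":0,"jaw":0.3},{"tx":0.2,"ty":3.5,"tz":0,"roll":0,"jaw":0.3},{"tx":0.2,"ty":3.5,"tz":0,"roll":0,"jaw":0.3},{"tx":0.2,"ty":3,"tz":0,"roll":0,"jaw":0.3},{"tx":0.2,"ty":2.3,"tz":0,"roll":0,"jaw":0.3},{"tx":0,"ty":0,"tz":0,"roll":0,"jaw":0.3},{"tx":0,"ty":0,"tz":0,"roll":0,"jaw":0.3},{"tx":0,"ty":0,"tz":0,"roll":0,"jaw":0.3}]'
```

```text
time_s: 24.15
position: [0.5428, -0.1397, 0.2194]
tcp_rot: [[1.0, -0.005, 0.001], [-0.005, -1.0, 0.0], [0.001, -0.0, -1.0]]
force: [-0.1, -0.2, -2.2]
opening: 0.435
grasp_force: 30.0
time_s: 24.95
position: [0.5513, -0.297, 0.2176]
tcp_rot: [[1.0, -0.007, -0.001], [-0.007, -1.0, 0.002], [-0.001, -0.002, -1.0]]
force: [0.1, -0.0, -2.3]
opening: 0.44
grasp_force: 30.0
```

```bash
j(){ grep -E 'position|force' | head -2; }
python3 -m jog '[{"tx":0.15,"ty":0.3,"tz":2,"roll":0,"jaw":0.3},{"tx":0,"ty":0,"tz":2.5,"roll":0,"jaw":0.3},{"tx":0,"ty":0,"tz":1.2,"roll":0,"jaw":0.3},{"tx":0,"ty":0,"tz":0.4,"roll":0,"jaw":0.3},{"tx":0,"ty":0,"tz":0,"roll":0,"jaw":0.3},{"tx":0,"ty":0,"tz":0,"roll":0,"jaw":0.3}]'|j
python3 -m jog '[{"tx":0,"ty":0,"tz":0,"roll":0,"jaw":0.3}]'|j
```

```text
position: [0.5541, -0.3018, 0.1579]
force: [-0.4, -0.3, -1.2]
position: [0.5541, -0.302, 0.1582]
force: [0.4, 0.4, -1.7]
```

```bash
j(){ grep -E 'position|force' | head -2; }
python3 -m jog '[{"tx":-0.1,"ty":-0.15,"tz":0.8,"roll":0,"jaw":0.3},{"tx":0,"ty":0,"tz":0.4,"roll":0,"jaw":0.3},{"tx":0,"ty":0,"tz":0,"roll":0,"jaw":0.3}]'|j
python3 -m jog '[{"tx":0,"ty":0,"tz":0.4,"roll":0,"jaw":0.3},{"tx":0,"ty":0,"tz":0,"roll":0,"jaw":0.3}]'|j
python3 -m jog '[{"tx":0,"ty":0,"tz":0.4,"roll":0,"jaw":0.3},{"tx":0,"ty":0,"tz":0,"roll":0,"jaw":0.3}]'|j
```

```text
position: [0.5517, -0.2996, 0.144]
force: [0.2, -0.5, -2.0]
position: [0.5521, -0.3, 0.1403]
force: [-0.1, 0.5, -1.9]
position: [0.5521, -0.2999, 0.1364]
force: [-1.2, -0.5, -1.7]
```

```bash
j(){ grep -E 'position|force' | head -2; }
python3 -m jog '[{"tx":0,"ty":0,"tz":0.4,"roll":0,"jaw":0.3},{"tx":0,"ty":0,"tz":0,"roll":0,"jaw":0.3}]'|j
python3 -m jog '[{"tx":0,"ty":0,"tz":0.4,"roll":0,"jaw":0.3},{"tx":0,"ty":0,"tz":0,"roll":0,"jaw":0.3}]'|j
python3 -m jog '[{"tx":0,"ty":0,"tz":0.4,"roll":0,"jaw":0.3},{"tx":0,"ty":0,"tz":0,"roll":0,"jaw":0.3}]'|j
```

```text
position: [0.5521, -0.2999, 0.1324]
force: [-0.2, 0.3, -1.6]
position: [0.552, -0.2999, 0.1284]
force: [0.9, -0.8, -1.3]
position: [0.5521, -0.2999, 0.1244]
force: [-0.1, 0.7, -1.9]
```

```bash
j(){ grep -E 'position|force' | head -2; }
python3 -m jog '[{"tx":0,"ty":0,"tz":0.3,"roll":0,"jaw":0.3},{"tx":0,"ty":0,"tz":0.2,"roll":0,"jaw":0.3},{"tx":0,"ty":0,"tz":0,"roll":0,"jaw":0.3}]'|j
python3 -m jog '[{"tx":0,"ty":0,"tz":0.15,"roll":0,"jaw":0.3},{"tx":0,"ty":0,"tz":0,"roll":0,"jaw":0.3}]'|j
python3 -m jog '[{"tx":0,"ty":0,"tz":0.1,"roll":0,"jaw":0.3},{"tx":0,"ty":0,"tz":0,"roll":0,"jaw":0.3}]'|j
```

```text
position: [0.5521, -0.2999, 0.1195]
force: [0.9, 0.3, -2.0]
position: [0.5523, -0.3001, 0.1183]
force: [-0.0, 0.4, -0.9]
position: [0.5523, -0.3001, 0.1174]
force: [0.1, -0.4, -2.2]
```

```bash
j(){ grep -E 'position|force' | head -2; }
python3 -m jog '[{"tx":0,"ty":0,"tz":0.1,"roll":0,"jaw":0.3},{"tx":0,"ty":0,"tz":0,"roll":0,"jaw":0.3}]'|j
python3 -m jog '[{"tx":0,"ty":0,"tz":0.1,"roll":0,"jaw":0.3},{"tx":0,"ty":0,"tz":0,"roll":0,"jaw":0.3}]'|j
```

```text
position: [0.5526, -0.3003, 0.1171]
force: [-0.0, 0.2, 1.9]
position: [0.5529, -0.3004, 0.117]
force: [-2.2, 1.5, 8.0]
```

The tier is seated on the sleeve: contact came at 0.117, as predicted. I'll release, rise, then travel to the front of the drawer.

```bash
python3 -m jog '[{"tx":0,"ty":0,"tz":-0.15,"roll":0,"jaw":0.65},{"tx":0,"ty":0,"tz":0,"roll":0,"jaw":0.65},{"tx":0,"ty":0,"tz":0,"roll":0,"jaw":0.65},{"tx":0,"ty":0,"tz":0,"roll":0,"jaw":0.65},{"tx":0,"ty":0,"tz":-1,"roll":0,"jaw":0.65},{"tx":0,"ty":0,"tz":-3,"roll":0,"jaw":0.65},{"tx":0,"ty":0,"tz":-4,"roll":0,"jaw":0.65},{"tx":0,"ty":0,"tz":-4,"roll":0,"jaw":0.65}]'
python3 -m jog '[{"tx":-3,"ty":0,"tz":0,"roll":0,"jaw":0.65},{"tx":-3,"ty":0,"tz":0,"roll":0,"jaw":0.3},{"tx":0,"ty":0,"tz":0,"roll":0,"jaw":0},{"tx":0,"ty":0,"tz":0,"roll":0,"jaw":0}]'
python3 - <<'E'
from h import *
a=cam("wrist"); save(a,"w10.png"); im=np.array(a["img"]); hsv=cv2.cvtColor(im,cv2.COLOR_RGB2HSV)
for t in trace("wrist","tier")[:2]:
    mm=np.array(t["pixels"]); mm=cv2.morphologyEx(mm.astype(np.uint8),cv2.MORPH_CLOSE,np.ones((25,25)))>0
    print(round(t["p"],2),t["bbox"],np.median(hsv[np.array(t["pixels"])],0))
    if t["bbox"][2]>80:
        for z in (.082,.092,.102): print(z,ring(a,mm,z,.150))
for r in landmark_of("wrist","tier")[:2]: print(r["p"],at_z(a,r["point"],.078))
E
```

```text
time_s: 28.85
position: [0.5521, -0.2999, 0.2384]
tcp_rot: [[1.0, -0.007, -0.001], [-0.007, -1.0, 0.001], [-0.001, -0.001, -1.0]]
force: [0.8, -0.8, 0.1]
opening: 0.652
grasp_force: 0.0
time_s: 29.25
position: [0.4924, -0.3, 0.2378]
tcp_rot: [[1.0, -0.008, 0.001], [-0.008, -1.0, -0.001], [0.001, 0.001, -1.0]]
force: [-0.2, 0.1, -0.8]
opening: 0.46
grasp_force: 0.0
0.71 [86.6, 226.1, 46.2, 82.5] [ 17. 255. 252.]
0.65 [248.8, 53.9, 142.2, 143.6] [173.  27. 254.]
0.082 (array([ 0.55272525, -0.29991083]), (np.float64(404.0), -4, 0))
0.092 (array([ 0.55186037, -0.29991886]), (np.float64(525.0), -5, 0))
0.102 (array([ 0.54899549, -0.29992689]), (np.float64(1532.0), -8, 0))
0.81 [ 0.38239815 -0.03886326  0.078     ]
0.79 [ 0.55395611 -0.30371907  0.078     ]
```

The tier is level and centred on the shaft at (0.553, −0.300). Next is the drawer.

```bash
python3 -m jog '[{"tx":-1,"ty":-3,"tz":0,"roll":0,"jaw":0},{"tx":-1,"ty":-4,"tz":0,"roll":0,"jaw":0},{"tx":-1,"ty":-4,"tz":0,"roll":0,"jaw":0},{"tx":-1,"ty":-4,"tz":0,"roll":0,"jaw":0},{"tx":-1,"ty":-4,"tz":0,"roll":0,"jaw":0},{"tx":-1,"ty":-4,"tz":0,"roll":0,"jaw":0},{"tx":-1,"ty":-4,"tz":0,"roll":0,"jaw":0},{"tx":-1,"ty":-4,"tz":0,"roll":0,"jaw":0}]'
python3 -m jog '[{"tx":-1,"ty":-4,"tz":0,"roll":0,"jaw":0},{"tx":-1,"ty":-4,"tz":0,"roll":0,"jaw":0},{"tx":-1,"ty":-4,"tz":0,"roll":0,"jaw":0},{"tx":0,"ty":-3.5,"tz":0,"roll":0,"jaw":0},{"tx":0,"ty":0,"tz":0,"roll":0,"jaw":0},{"tx":0,"ty":0,"tz":0,"roll":0,"jaw":0}]'
python3 - <<'E'
from h import *
print(read_state()["position"])
a=cam("wrist"); save(a,"w11.png")
for r in landmark_of("wrist","drawer_handle")[:2]: print(r["p"],r["point"],at_z(a,r["point"],.148))
E
```

```text
time_s: 30.2
position: [0.4151, 0.0125, 0.2371]
tcp_rot: [[1.0, -0.007, 0.001], [-0.007, -1.0, 0.0], [0.001, -0.0, -1.0]]
force: [0.1, -0.1, 0.0]
opening: 0.003
grasp_force: 0.0
time_s: 30.8
position: [0.3862, 0.1669, 0.2369]
tcp_rot: [[1.0, -0.004, 0.0], [-0.004, -1.0, -0.0], [0.0, 0.0, -1.0]]
force: [-0.4, -0.3, -0.1]
opening: 0.006
grasp_force: 0.0
[0.38619513 0.16693936 0.23692283]
0.68 [155.4, 314.9] [0.42728361 0.17196341 0.148     ]
```

```bash
python3 -m jog '[{"tx":0,"ty":-0.3,"tz":3,"roll":0,"jaw":0},{"tx":0,"ty":0,"tz":3,"roll":0,"jaw":0},{"tx":0,"ty":0,"tz":3,"roll":0,"jaw":0},{"tx":0,"ty":0,"tz":0,"roll":0,"jaw":0},{"tx":1,"ty":0,"tz":0,"roll":0,"jaw":0},{"tx":1,"ty":0,"tz":0,"roll":0,"jaw":0},{"tx":1,"ty":0,"tz":0,"roll":0,"jaw":0},{"tx":1,"ty":0,"tz":0,"roll":0,"jaw":0}]'
python3 -m jog '[{"tx":1,"ty":0,"tz":0,"roll":0,"jaw":0},{"tx":1,"ty":0,"tz":0,"roll":0,"jaw":0},{"tx":1,"ty":0,"tz":0,"roll":0,"jaw":0},{"tx":1,"ty":0,"tz":0,"roll":0,"jaw":0},{"tx":1,"ty":0,"tz":0,"roll":0,"jaw":0},{"tx":1,"ty":0,"tz":0,"roll":0,"jaw":0}]'
```

```text
time_s: 31.7
position: [0.4279, 0.1688, 0.1482]
tcp_rot: [[1.0, -0.007, 0.003], [-0.007, -1.0, 0.0], [0.003, -0.0, -1.0]]
force: [-0.2, -0.2, 0.8]
opening: 0.006
grasp_force: 0.6
time_s: 32.3
position: [0.4864, 0.1684, 0.1468]
tcp_rot: [[1.0, -0.007, -0.0], [-0.007, -1.0, -0.0], [-0.0, 0.0, -1.0]]
force: [-0.8, -1.7, 0.8]
opening: 0.002
grasp_force: 0.3
```

```bash
j(){ grep -E 'position|force' | head -2; }
python3 -m jog '[{"tx":0.5,"ty":0,"tz":0,"roll":0,"jaw":0}]'|j
python3 -m jog '[{"tx":0.3,"ty":0,"tz":0,"roll":0,"jaw":0}]'|j
python3 -m jog '[{"tx":0.3,"ty":0,"tz":0,"roll":0,"jaw":0}]'|j
```

```text
position: [0.4921, 0.1683, 0.1468]
force: [-0.7, 0.5, -0.2]
position: [0.4942, 0.1683, 0.1468]
force: [0.6, -0.2, 0.7]
position: [0.4965, 0.1683, 0.1468]
force: [0.2, 0.1, 1.6]
```

```bash
j(){ grep -E 'position|force' | head -2; }
python3 -m jog '[{"tx":0.3,"ty":0,"tz":0,"roll":0,"jaw":0},{"tx":0,"ty":0,"tz":0,"roll":0,"jaw":0}]'|j
python3 -m jog '[{"tx":0.3,"ty":0,"tz":0,"roll":0,"jaw":0},{"tx":0,"ty":0,"tz":0,"roll":0,"jaw":0}]'|j
python3 - <<'E'
from h import *
a=cam("wrist"); save(a,"w12.png")
for r in landmark_of("wrist","drawer_handle")[:2]: print(r["p"],r["point"],at_z(a,r["point"],.148))
E
```

```text
position: [0.5001, 0.1683, 0.147]
force: [0.1, 0.3, 0.6]
position: [0.5031, 0.1683, 0.147]
force: [-1.0, 0.3, 0.1]
0.91 [213.8, 318.5] [0.5191157  0.16963135 0.148     ]
```

```bash
j(){ grep -E 'position|force' | head -2; }
python3 -m jog '[{"tx":0.2,"ty":0,"tz":0,"roll":0,"jaw":0},{"tx":0,"ty":0,"tz":0,"roll":0,"jaw":0}]'|j
python3 -m jog '[{"tx":0.2,"ty":0,"tz":0,"roll":0,"jaw":0},{"tx":0,"ty":0,"tz":0,"roll":0,"jaw":0}]'|j
python3 -m jog '[{"tx":0.2,"ty":0,"tz":0,"roll":0,"jaw":0},{"tx":0,"ty":0,"tz":0,"roll":0,"jaw":0}]'|j
```

```text
position: [0.5038, 0.1683, 0.1467]
force: [-1.4, 0.3, 0.2]
position: [0.5042, 0.1682, 0.1465]
force: [-5.5, 0.9, 3.1]
position: [0.5045, 0.1683, 0.1465]
force: [-8.6, 0.0, 4.8]
```

The stop has been reached, so the drawer is shut. I'll give one more light press, back off, rise and check.

```bash
python3 -m jog '[{"tx":0.2,"ty":0,"tz":0,"roll":0,"jaw":0},{"tx":0,"ty":0,"tz":0,"roll":0,"jaw":0},{"tx":-0.5,"ty":0,"tz":0,"roll":0,"jaw":0},{"tx":-1.5,"ty":0,"tz":0,"roll":0,"jaw":0},{"tx":-3,"ty":0,"tz":0,"roll":0,"jaw":0},{"tx":-3,"ty":0,"tz":-3,"roll":0,"jaw":0},{"tx":0,"ty":0,"tz":-4,"roll":0,"jaw":0},{"tx":0,"ty":0,"tz":-4,"roll":0,"jaw":0}]'
python3 -m jog '[{"tx":0,"ty":0,"tz":0,"roll":0,"jaw":0},{"tx":0,"ty":0,"tz":0,"roll":0,"jaw":0}]'
python3 - <<'E'
from h import *
a=cam("wrist"); save(a,"w13.png")
for r in landmark_of("wrist","drawer_handle")[:2]: print(r["p"],r["point"],at_z(a,r["point"],.148))
for n in("top","scene"):
    c=cam(n)
    for t,z in [("drawer_handle",.148),("tier",.078),("bottle_green",0),("bottle_orange",0),("jar",0)]:
        for r in landmark_of(n,t)[:2]: print(n,t,round(r["p"],2),np.round(r["point"],1),at_z(c,r["point"],z).round(4))
E
```

```text
time_s: 34.5
position: [0.4302, 0.1687, 0.258]
tcp_rot: [[1.0, -0.007, 0.0], [-0.007, -1.0, -0.0], [0.0, 0.0, -1.0]]
force: [0.5, -0.2, 0.5]
opening: 0.007
grasp_force: 0.0
time_s: 34.7
position: [0.4321, 0.1689, 0.2581]
tcp_rot: [[1.0, -0.007, 0.005], [-0.007, -1.0, 0.0], [0.005, -0.001, -1.0]]
force: [-0.7, -0.3, 0.1]
opening: 0.009
grasp_force: 0.0
0.75 [102.3, 319.1] [0.51951988 0.1698718  0.148     ]
top drawer_handle 0.59 [207.1 219.1] [0.5197 0.1686 0.148 ]
top tier 0.95 [197.7 427. ] [ 0.5482 -0.3054  0.078 ]
top tier 0.55 [293.3 291.8] [0.3289 0.0127 0.078 ]
top bottle_green 0.62 [148.7 330. ] [ 0.7006 -0.076  -0.    ]
top bottle_orange 0.57 [146.8 401.6] [ 0.7015 -0.2642  0.    ]
top jar 0.67 [276.1 370. ] [ 0.3674 -0.1725  0.    ]
scene drawer_handle 0.97 [233.  247.3] [0.5224 0.1677 0.148 ]
scene tier 0.7 [291.2 356.5] [0.3036 0.0684 0.078 ]
scene tier 0.62 [152.4 380.3] [ 0.5704 -0.3044  0.078 ]
scene bottle_orange 0.84 [160.8 328.2] [ 0.7061 -0.2455  0.    ]
scene jar 0.54 [243.7 405.9] [ 0.3541 -0.1645  0.    ]
```

```bash
python3 -c "
from rig import *
print(hand_in())"
```

```text
the job is handed in; nothing more can be done
None
```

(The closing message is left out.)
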